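# Run in the strap-clamp screw with the T-handle driver

### The job

Take the larger T-handle driver out of the wooden stand and set its socket straight and fully home over the square head of the clamp screw before you turn anything. Keeping it square and fully home, turn it clockwise until the screw comes to its stop, then lift it off and stand it back upright in its own pocket, the empty one. Leave the smaller driver and everything else on the bench where they are.

Things in the scene. Friction and masses are not known exactly. Their poses are not given: they have to be found in the camera images.
- driver: The larger of two plain steel T-handle drivers, standing upright, 126 mm tall, 0.3 to 0.65 kg. Origin: centre of its open lower end; z up its shank (20 mm in diameter), x along its cross bar. Its square socket, the lowest 31 mm, is 39 mm over its outsides; the opening, 27 x 27 mm and 21 mm deep, faces down, its sides parallel to the driver's x and y.
- driver_bar (a point): Middle of the larger driver's cross bar, 116 mm above its lower end on the shank's axis. The bar is 100 mm long (along the driver's x), 16 mm wide and 20 mm tall, with flat sides; axes as the driver's.
- small_driver: The smaller T-handle driver in the other pocket of the stand: 88 mm tall, cross bar 64 mm long and 12 mm wide, socket 27 mm outside and 15 mm inside, too small for the screw. Origin: centre of its lower end, z up. To be left alone.
- stand: Fixed wooden tool stand, 76 (x) x 212 (y) x 32 mm tall, with two square pockets 60 x 60 mm in the top, 20 mm deep. Origin: centre of its underside, z up, y along its length. Each driver stands loosely in one pocket; which one varies.
- pocket_left (a point): Centre of the floor of the stand's pocket at its +y end, 12 mm above the table (stand's top edge is 20 mm higher).
- pocket_right (a point): Centre of the floor of the stand's pocket at its -y end, 12 mm above the table.
- fixture: Fixed clamping fixture: dark steel base plate 210 x 130 x 20 mm reaching from 60 mm behind to 150 mm ahead of the screw axis along the fixture's x; on it a milled aluminium block held under a steel strap 165 x 50 mm whose top lies 74 mm above the table. Origin: on the screw axis at table height, z up, x along the strap from screw to block.
- screw_seat (a point): On the upright axis of the clamp screw, on top of its round flange (48 mm across), about 86 mm above the table; moves and turns with the screw. On the flange stands the square head: 24 mm across flats, 18 mm tall, its top 5 mm chamfered, sides parallel to this point's x and y. A driver whose lower end rests on the flange is fully home (play 1.5 mm a side, 0.13 rad each way).
- screw (a joint): Turn of the clamp screw in rad, growing clockwise seen from above (screwing in). Starts between 0 and 0.2 and stops firmly at 1.2. The coarse thread carries the screw down 3.2 mm per rad. It stays where it is left; turning it takes about 0.2 N m.
- turned_part: Stepped turned aluminium part standing upright between stand and fixture, 44 mm in diameter at its foot, 80 mm tall. Origin: centre of its underside. To be left alone.
- caliper: Caliper lying flat nearer the robot, 200 mm long. Origin: middle of the beam's underside. To be left alone.
- mug: White mug, 80 mm wide, 95 mm tall, far to the left. Origin: centre of its underside. To be left alone.
- collar: Thick steel ring 70 mm wide, 30 mm tall, lying far to the right. Origin: centre of its underside. To be left alone.
Things that resemble listed ones, but are neither listed nor needed, are in the scene too. Leave any purple look-alike of the driver alone.

How it is judged (in metres and radians):
On the way, in this order (a step that is already met when the one before it is completed fails the run):
1. the driver is upright and fully home over the screw's head, and the screw has not yet been turned (horizontal distance between driver and screw_seat below 0.004 m and z of driver in the frame of screw_seat below 0.004 m and angle between the z axis of driver and the z axis of fixture, either way round below 0.07 rad and value of joint screw below 0.35 rad), for 0.2 s.
2. the screw has been turned to its stop with the driver still square and fully home (horizontal distance between driver and screw_seat below 0.004 m and z of driver in the frame of screw_seat below 0.004 m and angle between the z axis of driver and the z axis of fixture, either way round below 0.07 rad and value of joint screw above 1.1 rad), for 0.1 s.
At the end, for the whole second after the job is handed in: The screw is within 0.1 rad of its stop (1.2); the larger driver stands upright (within 0.05 rad) and at rest on the floor of the empty pocket of the stand (within 18 mm of its centre, less than 4 mm above its floor) (value of joint screw above 1.1 rad and ((horizontal distance between driver and pocket_left below 0.018 m and z of driver in the frame of pocket_left below 0.004 m) or (horizontal distance between driver and pocket_right below 0.018 m and z of driver in the frame of pocket_right below 0.004 m)) and angle between driver's own z axis and vertical below 0.05 rad and linear speed of driver below 0.02 m/s); the robot touches nothing.
It fails at once if the screw is turned (past 0.4 rad) while the driver is not square and fully home on it (within 4 mm of the axis, 6 mm of the flange and 0.07 rad of upright) (value of joint screw between 0.4 and 1.1 rad and (horizontal distance between driver and screw_seat above 0.004 m or z of driver in the frame of screw_seat above 0.006 m or angle between the z axis of driver and the z axis of fixture, either way round above 0.07 rad)).
It fails at once if the smaller driver is disturbed (moved more than 30 mm) (distance of small_driver from where it was at the start of the episode above 0.03 m).
It fails at once if another thing on the bench is disturbed (moved more than 30 mm) (distance of any of turned_part, caliper, mug, collar from where it was at the start of the episode above 0.03 m).
It also fails if it takes over 72 s, if anything falls off the work surface, if the arm or the gripper's body presses on something with over 40 N, if the wrist force passes 120 N, or if a joint passes its speed limit or range.

### The arm

A 6-joint arm with a two-finger parallel gripper is mounted at the origin on the work surface. World frame = base frame: x ahead of the robot, y to its left, z up, the work surface at z = 0. Lengths are in m, angles in degrees, forces in N, time in s.
With the tool pointing down it reaches from about 0.35 to 0.925 m from the base axis. Payload 6.4 kg.
Tool frame: the origin (TCP) lies midway between the tips of the shut fingers; the grasp point (between the pads) lies 19 mm behind it (arm.grasp_offset is the distance from the TCP to the grasp point, in m); z points along the fingers, y is the direction in which the jaws open and shut (so a half turn about z gives the same grasp; the last joint's range is limited). The gripper opens to 85 mm and grips with 20 to 120 N. Pads are 22 mm wide; open, the fingers measure 114 mm over their backs; the gripper's body (76 mm by 85 mm) begins 54 mm behind the grasp point. The pads swing forward as they close: fully open they stand 13 mm farther back than shut.
Start: joints at [60.728, 14.043, 89.255, -0, 76.702, -9.975], TCP at [0.215, 0.613, 0.231] pointing down, gripper open.
Joint ranges: [-179.41, 179.41], [-58.25, 129.5], [7.25, 145.43], [-54.29, 234.29], [11.92, 165.04], [-157.13, 157.13]. Speed limits (degrees/s): [147.25, 147.25, 180, 180, 180, 180].

### API

Orientations are given as [roll, pitch, yaw] about the fixed x, y, z axes, in that order (R = Rz(yaw) Ry(pitch) Rx(roll)).
In Python, from station import arm gives the robot as it stands.
- The arm moves only by the shell command python3 -m inch 'ROWS' [FORCE]. ROWS is text: rows parted by semicolons, each of 5 numbers parted by spaces: the shift along the tool's x, y, z in m, then the turn about the tool's z in rad, then the opening, from 0 (shut) to 1 (fully open). A call has exactly 10 rows; each row shifts and turns the commanded pose from where the row before left it, along the tool's axes as they then stand; what a row does not reach is not made up. A row lasts 1/10 s, in which the tool goes at most 50 mm and 8.59 degrees, less where a joint would pass 70% of its speed; a pose out of reach is approached as far as the arm can. A call is refused whole if a number of a shift passes 0.05 or a number of a turn 0.15, either way. A call with a gripper value outside its range is refused whole. The fingers move at their own pace and stop on an object; FORCE is the grip in N (left out, the last holds). Time passes only in rows, so rows that do not move let the fingers close, or fill a call up. It gives the time, the measured TCP pose, the force and the opening at its end, in the units of the state.
- arm.observe(): the state, without advancing time (a new reading comes with each control period).
- arm.camera(name): name is "scene" or "top"; returns a dict with "img" (400x640x3 uint8, red, green, blue), "mtx" (3x3 intrinsics, pixels), "rvec" (rotation vector, rad) and "tvec" (3), from world to camera coordinates, as OpenCV has them. Camera axes: x right, y down, z forward; pixel columns grow to the right and rows downward; lengths in m; the calibration is good to about 2 mm. A picture is of the moment at which its call begins. There is no depth.
- arm.hand_in(): hands the job in, once; it reports no verdict.
The state is a dict: "time_s": time; "qpos": joint angles; "qd": joint speeds; "tau": joint torques, N m; "tool_pos": TCP position; "tcp_rot": TCP orientation; "force": force on the tool from outside, world axes, zero at the start; "wrist_torque": the same for the moment, N m; "finger_gap": opening from 0.0 (shut) to 1.0 (fully open).
Only numpy, scipy, OpenCV 4.12 (cv2) and the standard library are available. Lean on these libraries where they do the work, as an engineer would, in place of code of your own. Each camera call takes 0.05 s, during which the arm holds its last target.

## Working session

There is one attempt and no reset: what is moved stays moved. The work goes in short steps, Python scripts to look and compute and a shell command to move; the robot and the scene stay as the last step left them, time stands still between calls to the robot, and variables do not carry over. Pictures are saved under pics/ and viewed, and the job is handed in when it is done.

```bash
mkdir -p pics; ls; python3 - <<'E'
from station import arm
import cv2,numpy as np
print(arm.observe())
for n in("scene","top"):
    c=arm.camera(n); cv2.imwrite(f"pics/{n}0.png",c["img"][:,:,::-1]); print(n,c["mtx"].tolist(),c["rvec"],c["tvec"])
    np.savez(f"{n}0.npz",**c)
E
```

```text
pics
{'time_s': 0.0, 'qpos': array([ 6.07279596e+01,  1.40833144e+01,  8.93261145e+01, -2.34298277e-04,
        7.67030633e+01, -9.97543107e+00]), 'qd': array([ 0.0643423 , -0.07935628,  0.07247293, -0.12006781, -0.03935903,
       -0.05566108]), 'tau': array([ 2.51722064e-03, -4.29515719e+01, -3.26126826e+01,  6.91510900e-05,
        5.25430951e-03, -3.66298480e-06]), 'tool_pos': array([0.21451229, 0.61297798, 0.23017803]), 'tcp_rot': array([-1.79889169e+02, -1.92620810e-02,  1.60703426e+02]), 'force': array([-0.04991599, -0.21792536,  0.92575001]), 'wrist_torque': array([ 0.03720181, -0.00444893,  0.00159195]), 'finger_gap': 1.0020439870421973}
scene [[509.8006732299254, 0.0, 315.63257771634454], [0.0, 509.8006732299254, 203.52793259010775], [0.0, 0.0, 1.0]] [ 2.39056797  0.89653196 -0.28169069] [-0.44096068 -0.25625377  1.6388598 ]
top [[376.04463744175615, 0.0, 319.27143757347807], [0.0, 376.04463744175615, 204.0391321986277], [0.0, 0.0, 1.0]] [ 2.1267135  -2.14739929  0.14387323] [0.02071366 0.56546505 1.14704956]
```

View pics/scene0.png

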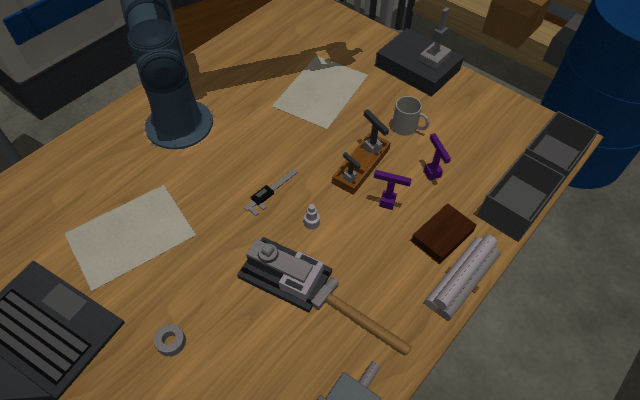

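View pics/top0.png

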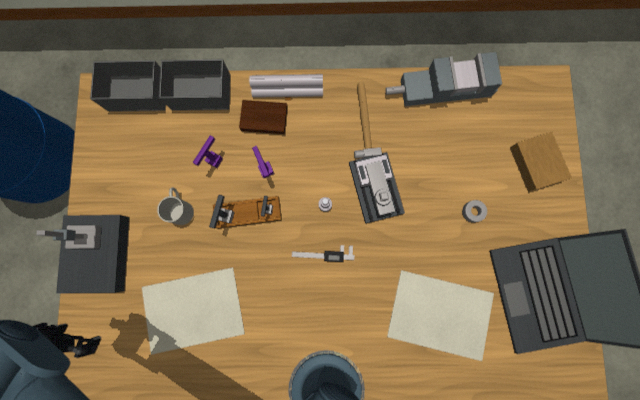

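The stand is at scene (362,163) and top (247,212). There are four T-handles:
- The larger steel one, at the left end of the stand: scene (375,130), top (220,210).
- The smaller steel one: scene (351,165), top (265,207).
- Two purple ones, standing loose: scene (390,188) and (436,157).

The large steel one fits the description. The screw is at scene (266,250), top (383,198). I'll check enlarged crops.

```bash
python3 - <<'E'
import cv2,numpy as np
s=cv2.imread("pics/scene0.png");t=cv2.imread("pics/top0.png")
def cr(im,x,y,w,h,k):return cv2.resize(im[y:y+h,x:x+w],None,fx=k,fy=k,interpolation=cv2.INTER_CUBIC)
a=cr(s,325,100,80,100,5);b=cr(t,200,180,90,62,4)
cv2.imwrite("pics/c1.png",a); 
b=cr(t,200,185,95,55,8);cv2.imwrite("pics/c2.png",b)
cv2.imwrite("pics/c3.png",cr(t,345,145,65,80,7))
cv2.imwrite("pics/c4.png",cr(s,230,225,110,90,6))
E
```

```text
(no output)
```

View pics/c1.png

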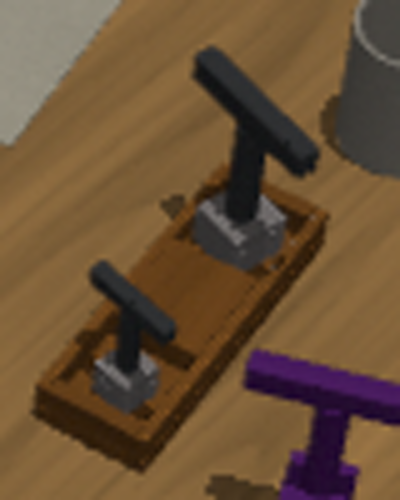

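View pics/c2.png

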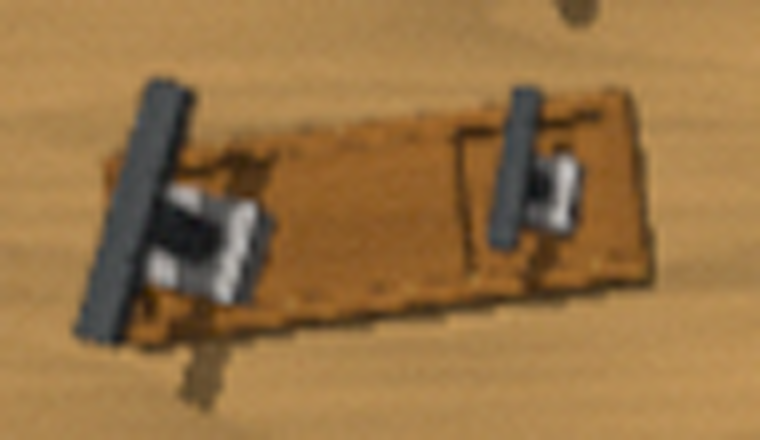

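View pics/c3.png

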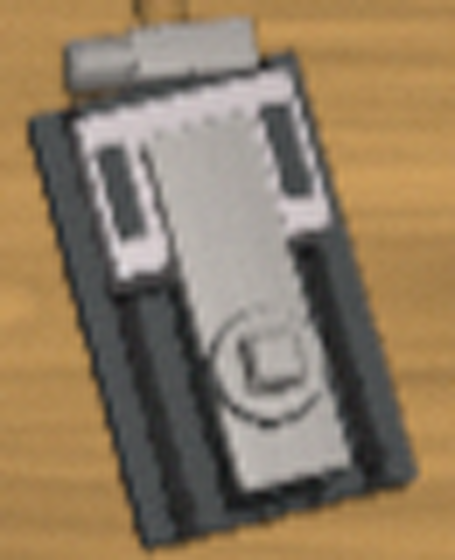

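View pics/c4.png

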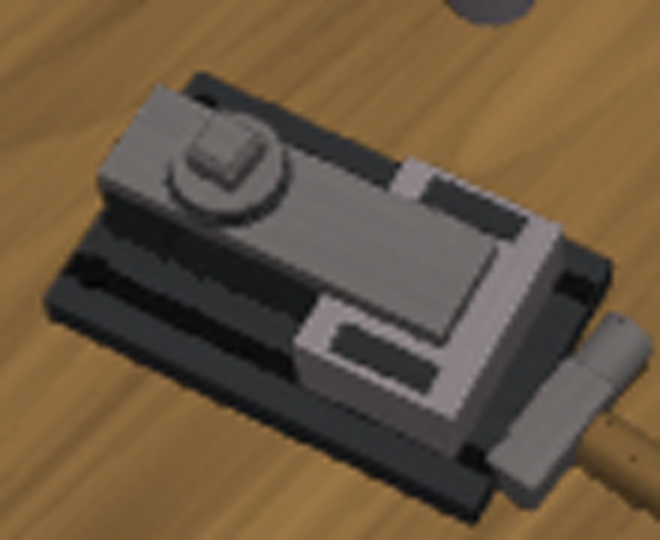

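```bash
python3 - <<'E'
import cv2,numpy as np
s=cv2.imread("pics/scene0.png");t=cv2.imread("pics/top0.png")
def cr(im,x,y,w,h,k,n):
    o=cv2.resize(im[y:y+h,x:x+w],None,fx=k,fy=k,interpolation=cv2.INTER_CUBIC).astype(float)
    lo,hi=np.percentile(o,1),np.percentile(o,99.5);o=np.clip((o-lo)*255/(hi-lo),0,255).astype(np.uint8)
    for i in range(0,w,5):
        cv2.line(o,(i*k,0),(i*k,6 ),(0,255,255),1);cv2.putText(o,str(x+i),(i*k,16),0,.35,(0,255,255),1)
    for i in range(0,h,5):
        cv2.line(o,(0,i*k),(6,i*k),(0,255,255),1);cv2.putText(o,str(y+i),(8,i*k+4),0,.35,(0,255,255),1)
    cv2.imwrite(n,o)
cr(t,370,182,28,28,20,"pics/d1.png")
cr(s,250,234,34,28,20,"pics/d2.png")
cr(t,205,190,32,36,16,"pics/d3.png")
cr(s,355,105,40,52,11,"pics/d4.png")
E
```

```text
(no output)
```

View pics/d1.png

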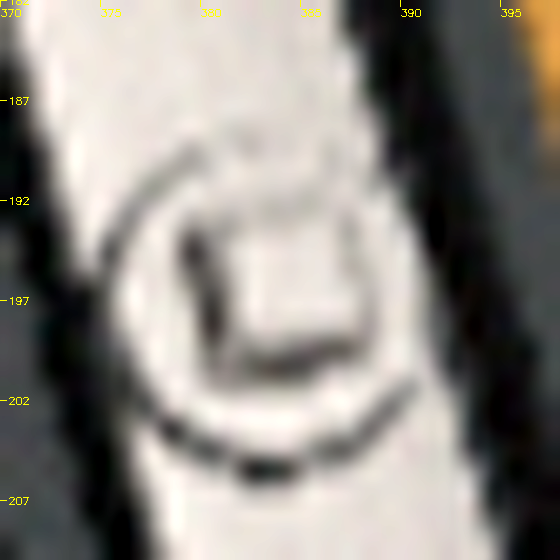

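View pics/d2.png

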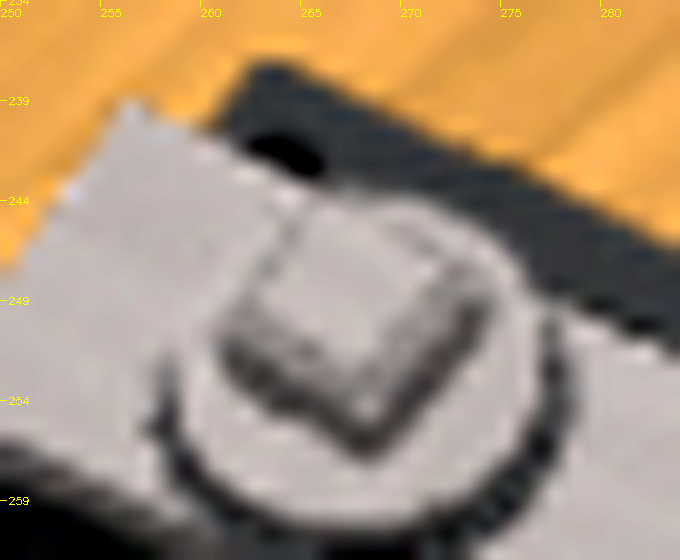

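View pics/d3.png

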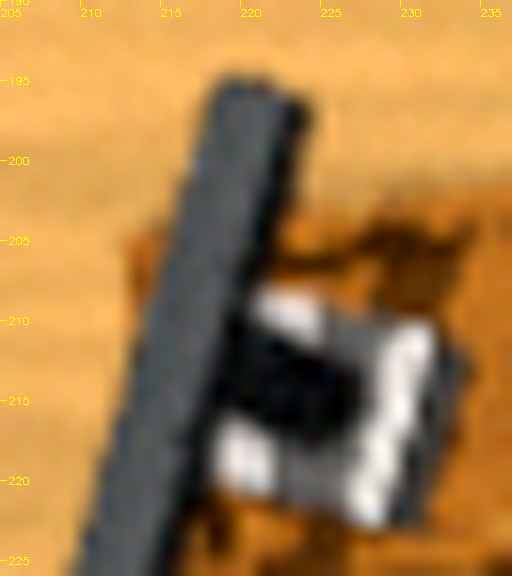

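View pics/d4.png

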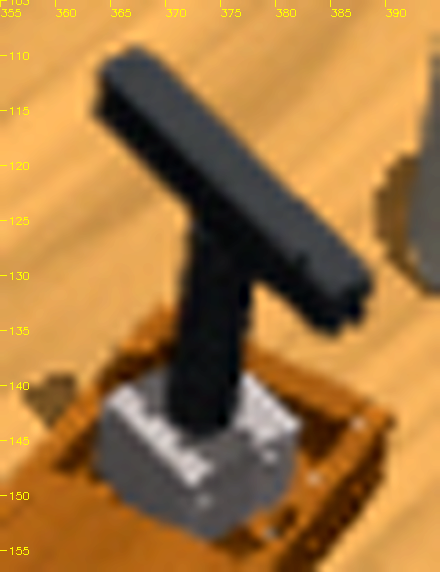

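```bash
cat > h.py <<'E'
import cv2,numpy as np
from scipy.optimize import least_squares
cams={n:dict(np.load(n+"0.npz")) for n in("scene","top")}
def proj(n,P):
    c=cams[n];return cv2.projectPoints(np.asarray(P,float).reshape(-1,1,3),c["rvec"],c["tvec"],c["mtx"],None)[0][:,0]
def px(x0,y0,k,p):return np.array([x0,y0])+(np.asarray(p,float))/k-.5
def rz(a):c,s=np.cos(a),np.sin(a);return np.array([[c,-s],[s,c]])
E
cat > f.py <<'E'
from h import *
for n in cams:
    R=cv2.Rodrigues(cams[n]["rvec"])[0];print(n,"cam at",-R.T@cams[n]["tvec"].ravel())
A=[("top",345,145,7,[(150,65,20),(150,-65,20),(-60,-65,20),(-60,65,20)],[(30,112),(293,52),(415,480),(147,547)]),
("scene",230,225,6,[(-60,65,20),(-60,-65,20),(150,65,20),(150,-65,20)],[(200,75),(48,302),(612,262),(478,510)])]
S=[("scene",230,225,6,[(0,25,74),(0,-25,74),(165,25,74),(165,-25,74)],[(160,88),(100,180),(497,240),(450,335)]),
("top",345,145,7,[(0,25,74),(0,-25,74),(165,25,74),(165,-25,74)],[(240,492),(353,460),(145,140),(258,105)])]
def res(p,full=False):
    out=[]
    for L,off in((A,0),(S,p[3])):
        for n,x0,y0,k,P,Q in L:
            P=np.array(P,float);P[:,0]-=off;P/=1000
            P[:,:2]=P[:,:2]@rz(p[2]).T+p[:2]
            out.append(proj(n,P)-px(x0,y0,k,Q))
    return out if full else np.concatenate(out).ravel()
r=least_squares(res,[.6,-.17,.2,40],x_scale=[.01,.01,.1,10]);print("fixture",r.x,np.degrees(r.x[2]))
for o in res(r.x,1):print(o.round(1).tolist())
H=[("scene",250,234,20,[(222,350),(370,450),(490,305)],[0,1,2]),("top",370,182,20,[(185,235),(215,378),(372,350)],[3,0,1])]
# head base corners order by scene: left,bottom,right
C=np.array([(-12,-12),(12,-12),(12,12),(-12,12)])/1000
def rh(p):
    out=[]
    for n,x0,y0,k,Q,ids in H:
        if n=="top": ids=[3,0,1] if 0 else tid
        P=np.c_[C[ids]@rz(p[2]).T+p[:2],np.full(3,.086)]
        out.append(proj(n,P)-px(x0,y0,k,Q))
    return np.concatenate(out).ravel()
for tid in([2,3,0],[3,0,1],[1,2,3],[0,1,2]):
    q=least_squares(rh,[*r.x[:2],r.x[2]],x_scale=[.01,.01,.1]);print("head",tid,q.cost,q.x,np.degrees(q.x[2]),q.fun.round(1))
D=[("top",200,185,8,[(50,8,126),(50,-8,126),(-50,8,126),(-50,-8,126)],[(150,78),(180,82),(76,335),(112,340)]),
("scene",355,105,11,[(-50,8,126),(-50,-8,126),(50,8,126),(50,-8,126)],[(140,47),(102,75),(372,270),(332,305)]),
("scene",355,105,11,[(-19.5,-19.5,31),(19.5,-19.5,31),(19.5,19.5,31)],[(105,400),(207,480),(298,425)]),
("top",205,190,16,[(19.5,-19.5,31),(-19.5,-19.5,31)],[(440,320),(385,525)])]
def rd(p,full=False):
    out=[]
    for n,x0,y0,k,P,Q in D:
        P=np.array(P,float)/1000;P[:,:2]=P[:,:2]@rz(p[2]).T+p[:2];P[:,2]+=.012
        out.append(proj(n,P)-px(x0,y0,k,Q))
    return out if full else np.concatenate(out).ravel()
d=least_squares(rd,[.55,.27,-.2],x_scale=[.01,.01,.1]);print("driver",d.x,np.degrees(d.x[2]))
for o in rd(d.x,1):print(o.round(1).tolist())
E
python3 f.py
```

```text
scene cam at [ 1.0882082  -0.5794753   1.19414615]
top cam at [ 0.3887944  -0.0014128   1.21849883]
fixture [ 0.58266306 -0.18035574  0.2417125  50.17656636] 13.849106359077437
[[-0.3, -0.2], [0.4, -1.3], [0.9, -1.0], [-0.0, -0.5]]
[[-0.6, -1.1], [-1.2, -0.4], [0.7, -0.4], [-0.3, 0.1]]
[[-0.4, -0.9], [-0.7, -1.1], [0.6, -0.1], [-1.1, 0.3]]
[[0.4, -0.7], [-0.0, -0.2], [-0.4, -1.3], [-1.1, -0.2]]
head [2, 3, 0] 1.4019352342365825 [ 0.58052437 -0.1793504   0.16041204] 9.190932653338656 [-0.3  0.9  0.2  0.4 -0.2  0.5 -0.5 -0.  -0.5  0.5 -0.6  0.6]
head [3, 0, 1] 47.62697516773111 [ 0.58249437 -0.17598443 -0.50445981] -28.90341788588475 [ 2.  -3.4 -2.7 -0.5  0.6  3.9 -2.3  4.1  3.2  0.6 -1.1 -4.8]
head [1, 2, 3] 57.954340925572936 [ 0.57794375 -0.18224738  0.81926762] 46.94057696517037 [ 0.3  4.3  2.6 -1.5 -3.9 -2.6  4.7 -1.5 -2.  -2.9 -3.9  3.7]
head [0, 1, 2] 165.9141478153942 [ 0.57793771 -0.17477705 -0.22707201] -13.010267731757652 [ 0.4 -3.2 -1.9 -1.4  0.2  1.   5.8  8.6  5.8 -6.1 -9.8 -6.4]
driver [ 0.53746987  0.3157813  -0.24385828] -13.972050150245941
[[-0.6, -1.5], [0.9, -0.7], [-0.7, -0.5], [0.1, 0.1]]
[[-0.2, -0.6], [-1.1, -0.9], [0.6, -0.2], [-0.1, -1.0]]
[[-0.6, -0.3], [-1.8, 0.5], [0.1, -0.1]]
[[-0.1, -0.2], [0.0, -1.1]]
```

```bash
cat > rel.py <<'E'
import sys,numpy as np
from station import arm
def rel(x,y,z,yaw=None):
    o=arm.observe();p=o["tool_pos"];a=np.radians(o["tcp_rot"][2])
    d=np.array([x,y,z])-p
    print("pos",p.round(4),"rot",o["tcp_rot"].round(2),"gap",round(o["finger_gap"],3),"F",o["force"].round(1),"M",o["wrist_torque"].round(2),"t",round(o["time_s"],2))
    print("tool dx dy dz",np.round([d[0]*np.cos(a)+d[1]*np.sin(a),d[0]*np.sin(a)-d[1]*np.cos(a),-d[2]],4), "turn", None if yaw is None else round(np.radians((o["tcp_rot"][2]-yaw+180)%360-180),4))
if __name__=="__main__": rel(*map(float,sys.argv[1:]))
E
python3 rel.py .5375 .3158 .2 166
```

```text
pos [0.2145 0.613  0.2303] rot [-1.799e+02 -2.000e-02  1.607e+02] gap 1.0 F [-0.2  0.1 -0. ] M [-0.04  0.02  0.01] t 0.1
tool dx dy dz [-0.403  -0.1738  0.0303] turn -0.0924
```

```bash
python3 -m inch '-0.02 -0.009 0 -0.012 1;-0.045 -0.019 0 0 1;-0.045 -0.019 0 0 1;-0.045 -0.019 0 0 1;-0.045 -0.019 0 0 1;-0.045 -0.019 0 0 1;-0.045 -0.019 0 0 1;-0.045 -0.019 0 0 1;-0.04 -0.017 0 -0.04 1;-0.02 -0.01 0 -0.04 1'; python3 - <<'E'
from station import arm
import cv2,numpy as np
for n in("scene","top"):
    c=arm.camera(n)["img"][:,:,::-1]
    cv2.imwrite(f"pics/{n}1.png",c)
E
python3 rel.py .5375 .3158 .2 166
```

```text
time_s: 1.1
tool_pos: [0.5378, 0.325, 0.2307]
tcp_rot: [-180.0, -0.0, 165.9]
force: [-0.7, 0.9, 0.2]
finger_gap: 1.001
pos [0.5375 0.3253 0.2306] rot [-1.7996e+02 -2.0000e-02  1.6575e+02] gap 1.001 F [-0.8 -1.1  0.4] M [0.01 0.02 0.07] t 1.2
tool dx dy dz [-0.0024 -0.0092  0.0306] turn -0.0044
```

```bash
cat > ov.py <<'E'
from h import *
def box(c,yaw,hx,hy,z0,z1):
    P=np.array([(sx*hx,sy*hy) for sx,sy in((1,1),(-1,1),(-1,-1),(1,-1))])@rz(yaw).T+c
    P=np.r_[np.c_[P,[z0]*4],np.c_[P,[z1]*4]]
    return P,[(0,1),(1,2),(2,3),(3,0),(4,5),(5,6),(6,7),(7,4),(0,4),(1,5),(2,6),(3,7)]
def circ(c,r,z):
    a=np.linspace(0,2*np.pi,49);return np.c_[c[0]+r*np.cos(a),c[1]+r*np.sin(a),[z]*49],[(i,i+1) for i in range(48)]
def crop(n,img,x,y,w,h,k,shapes,out,off=(0,0)):
    o=cv2.resize(img[y:y+h,x:x+w],None,fx=k,fy=k,interpolation=cv2.INTER_CUBIC).astype(float)
    lo,hi=np.percentile(o,1),np.percentile(o,99.5);o=np.clip((o-lo)*255/(hi-lo),0,255).astype(np.uint8)
    for (P,E),col in shapes:
        q=((proj(n,P)+off-[x,y]+.5)*k*8).astype(int)
        for i,j in E:cv2.line(o,tuple(map(int,q[i])),tuple(map(int,q[j])),col,1,cv2.LINE_AA,3)
    cv2.imwrite(out,o);return o
E
python3 - <<'E'
from ov import *
s=cv2.imread("pics/scene0.png");t=cv2.imread("pics/top0.png")
d=[.5375,.3158];dy=-.2439
D=[(box(d,dy,.05,.008,.118,.138),(0,255,0)),(box(d,dy,.0195,.0195,.012,.043),(0,255,255))]
f=[.5815,-.18];fy=.2417
F=[(circ(f,.024,.086),(0,255,0)),(box(f,.165,.012,.012,.086,.099),(255,0,255)),(box(np.array(f)+rz(fy)@[.045,0],fy,.105,.065,0,.02),(0,255,255)),(box(np.array(f)+rz(fy)@[.0323,0],fy,.0825,.025,.066,.074),(255,255,0))]
a=crop("top",t,205,190,32,38,14,D,"x.png");b=crop("scene",s,355,105,40,52,10,D,"x.png")
H=532;cv2.imwrite("pics/e1.png",np.hstack([a[:520],b[:520]]))
a=crop("top",t,345,145,65,80,6,F,"x.png");b=crop("scene",s,235,230,85,80,5,F,"x.png")
cv2.imwrite("pics/e2.png",np.hstack([a[:400],b[:400]]))
a=crop("top",t,370,182,28,28,14,F[:2],"x.png");b=crop("scene",s,252,236,28,28,14,F[:2],"x.png")
cv2.imwrite("pics/e3.png",np.hstack([a,b]))
a=cv2.imread("pics/scene1.png");b=cv2.imread("pics/top1.png")
cv2.imwrite("pics/e4.png",np.hstack([a[50:250,260:520],b[120:320,120:380]]))
E
```

```text
(no output)
```

View pics/e1.png

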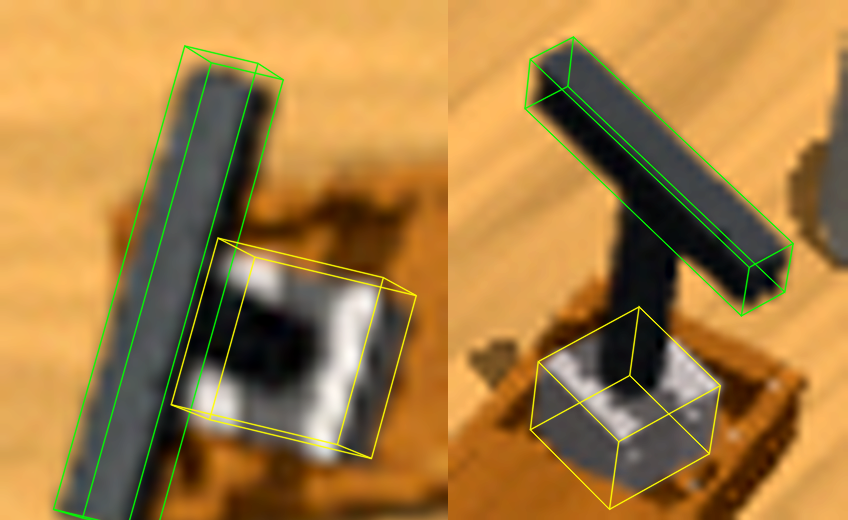

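View pics/e2.png

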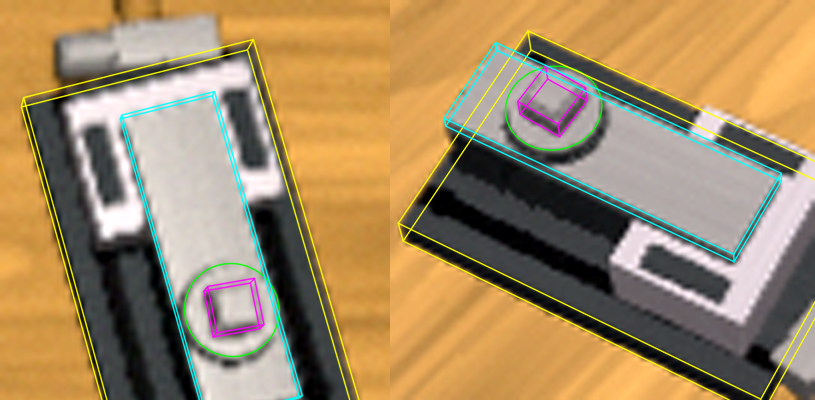

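View pics/e3.png

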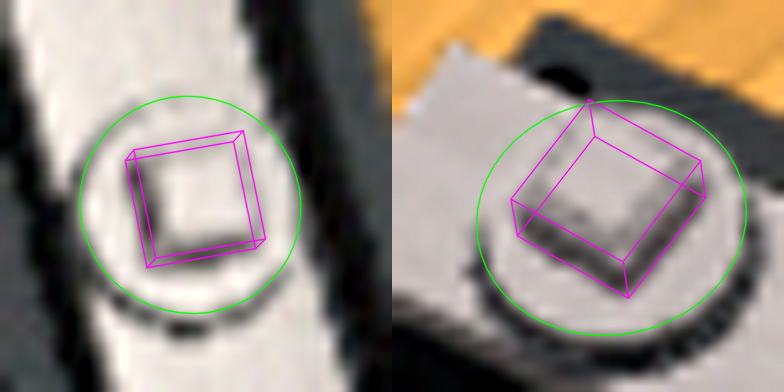

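View pics/e4.png

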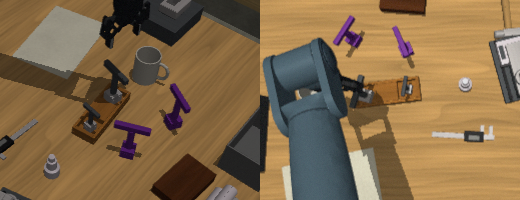

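```bash
python3 -m inch '-0.0024 -0.0092 0.01 -0.0044 1;0 0 0.01 0 1;0 0 0.01 0 1;0 0 0.01 0 1;0 0 0.01 0 1;0 0 0.01 0 1;0 0 0 0 1;0 0 0 0 1;0 0 0 0 1;0 0 0 0 1'; python3 rel.py .5375 .3158 .12 166;  python3 - <<'E'
from station import arm
from ov import *
o=arm.observe();p=o["tool_pos"];yaw=np.radians(166)
x=np.array([np.cos(yaw),np.sin(yaw)]);y=np.array([np.sin(yaw),-np.cos(yaw)])
P=[[*(p[:2]+s*y*.0425+u*x*.011),p[2]+.013] for s,u in((1,1),(1,-1),(-1,-1),(-1,1))]
sh=[((np.array(P),[(0,1),(1,2),(2,3),(3,0)]),(0,0,255))]
ims=[]
for n,x0,y0 in(("scene",340,80),("top",190,180)):
    c=arm.camera(n)["img"][:,:,::-1];cv2.imwrite(f"pics/{n}2.png",c)
    ims.append(crop(n,c,x0,y0,65,75,6,sh,"x.png"))
cv2.imwrite("pics/g1.png",np.hstack(ims))
E
```

```text
time_s: 2.2
tool_pos: [0.5362, 0.3184, 0.1721]
tcp_rot: [180.0, 0.1, 166.2]
force: [0.4, 0.4, -1.0]
finger_gap: 0.999
pos [0.5362 0.3184 0.1721] rot [1.7996e+02 6.0000e-02 1.6622e+02] gap 0.999 F [ 0.4  0.4 -1. ] M [-0.01 -0.02  0.02] t 2.2
tool dx dy dz [-0.0019 -0.0022  0.0521] turn 0.0039
```

View pics/g1.png

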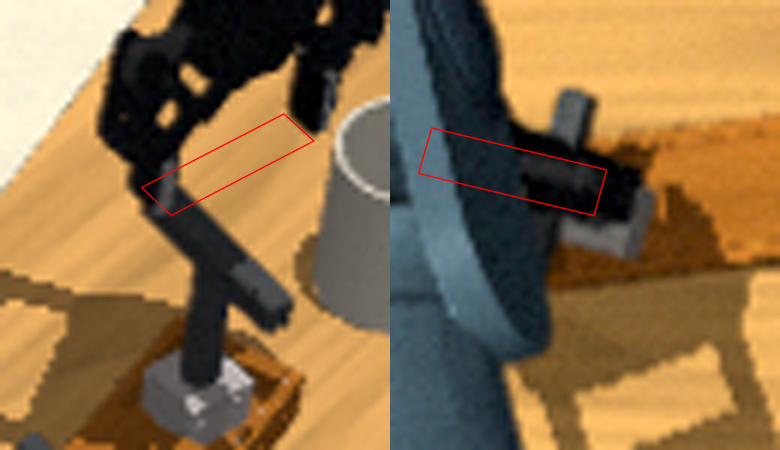

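```bash
python3 -m inch '-0.001 -0.001 0.01 0 1;0 0 0.01 0 1;0 0 0.01 0 1;0 0 0.01 0 1;0 0 0.007 0 1;0 0 0.005 0 1;0 0 0 0 1;0 0 0 0 1;0 0 0 0 1;0 0 0 0 1'; python3 rel.py .5375 .3158 .12 166;  python3 - <<'E'
from station import arm
from ov import *
ims=[]
for n,x0,y0 in(("scene",340,80),("top",190,180)):
    c=arm.camera(n)["img"][:,:,::-1];cv2.imwrite(f"pics/{n}3.png",c)
    ims.append(crop(n,c,x0,y0,65,75,6,[],"x.png"))
cv2.imwrite("pics/g2.png",np.hstack(ims))
E
```

```text
time_s: 3.3
tool_pos: [0.5368, 0.3172, 0.1199]
tcp_rot: [180.0, 0.1, 166.2]
force: [0.8, -0.4, -0.4]
finger_gap: 0.997
pos [0.5368 0.3172 0.1199] rot [1.7997e+02 5.0000e-02 1.6623e+02] gap 0.997 F [ 0.8 -0.4 -0.4] M [-0.03 -0.    0.02] t 3.3
tool dx dy dz [-0.001  -0.0012 -0.0001] turn 0.004
```

View pics/g2.png

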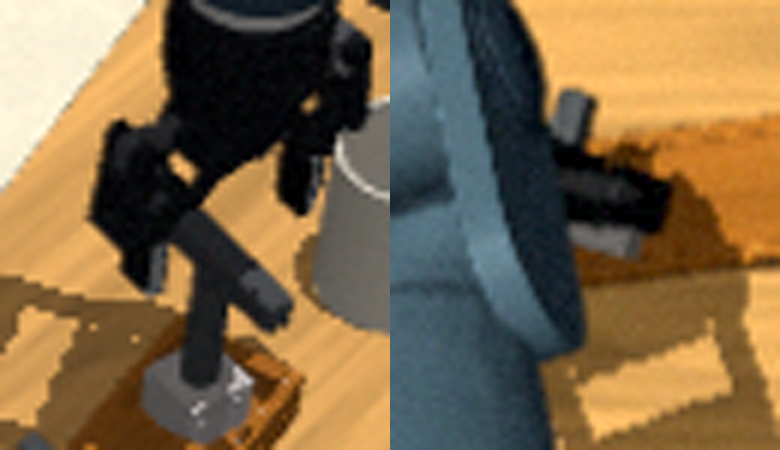

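```bash
python3 -m inch '0 0 0 0 0.5;0 0 0 0 0.4;0 0 0 0 0.3;0 0 0 0 0.25;0 0 0 0 0.2;0 0 0 0 0.15;0 0 0 0 0.1;0 0 0 0 0;0 0 0 0 0;0 0 0 0 0' 90; python3 rel.py .5375 .3158 .12 166;  python3 - <<'E'
from station import arm
from ov import *
ims=[]
for n,x0,y0 in(("scene",340,80),("top",190,180)):
    c=arm.camera(n)["img"][:,:,::-1];cv2.imwrite(f"pics/{n}4.png",c)
    ims.append(crop(n,c,x0,y0,65,75,6,[],"x.png"))
cv2.imwrite("pics/g3.png",np.hstack(ims))
E
```

```text
time_s: 4.4
tool_pos: [0.5367, 0.3169, 0.1197]
tcp_rot: [-180.0, 0.0, 166.2]
force: [-1.3, -3.0, 4.9]
finger_gap: 0.161
pos [0.5367 0.3169 0.1197] rot [-1.7998e+02  3.0000e-02  1.6623e+02] gap 0.161 F [-1.3 -3.   4.9] M [-0.7   0.23  0.04] t 4.4
tool dx dy dz [-0.001  -0.0008 -0.0003] turn 0.004
```

View pics/g3.png

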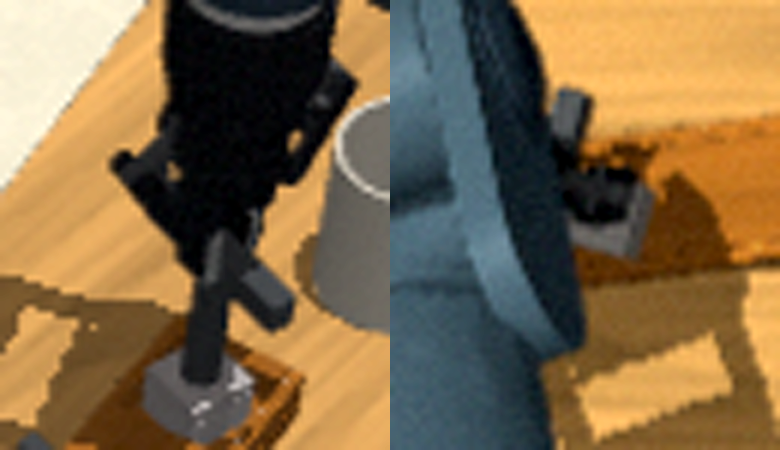

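```bash
python3 -m inch '0 0 0 0 0;0 0 0 0 0;0 0 -0.003 0 0;0 0 -0.005 0 0;0 0 -0.006 0 0;0 0 -0.006 0 0;0 0 -0.006 0 0;0 0 -0.004 0 0;0 0 0 0 0;0 0 0 0 0'; python3 rel.py .5375 .3158 .12 166;  python3 - <<'E'
from station import arm
from ov import *
ims=[]
for n,x0,y0 in(("scene",340,80),("top",190,180)):
    c=arm.camera(n)["img"][:,:,::-1];cv2.imwrite(f"pics/{n}5.png",c)
    ims.append(crop(n,c,x0,y0,65,75,6,[],"x.png"))
cv2.imwrite("pics/g4.png",np.hstack(ims))
E
```

```text
time_s: 5.5
tool_pos: [0.5364, 0.317, 0.1493]
tcp_rot: [180.0, 0.0, 166.2]
force: [-0.1, -0.7, -4.6]
finger_gap: 0.167
pos [0.5364 0.317  0.1493] rot [180.     0.   166.23] gap 0.167 F [-0.1 -0.7 -4.6] M [-0.04  0.01  0.07] t 5.5
tool dx dy dz [-0.0013 -0.0009  0.0293] turn 0.0039
```

View pics/g4.png

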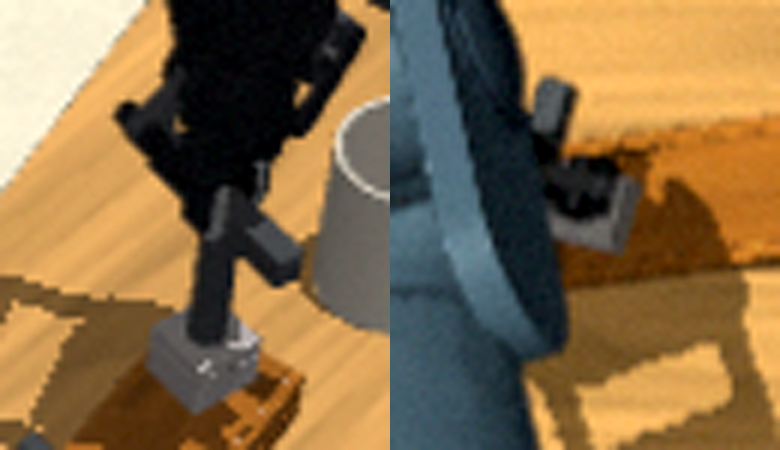

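```bash
python3 -m inch '0 0 -0.01 0 0;0 0 -0.01 -0.04 0;0 0 -0.01 -0.05 0;0 0 -0.01 -0.05 0;0 0 -0.01 -0.05 0;0 0 -0.01 -0.05 0;0 0 -0.01 -0.05 0;0 0 -0.01 -0.05 0;0 0 -0.01 -0.04 0;0 0 -0.01 -0.02 0';python3 rel.py .5815 -.180 .25 189.2
```

```text
time_s: 6.6
tool_pos: [0.5365, 0.317, 0.2503]
tcp_rot: [180.0, 0.0, -170.8]
force: [0.2, -1.1, -6.7]
finger_gap: 0.159
pos [0.5365 0.317  0.2503] rot [ 1.800e+02  2.000e-02 -1.708e+02] gap 0.159 F [ 0.2 -1.1 -6.7] M [0.02 0.03 0.03] t 6.6
tool dx dy dz [ 3.500e-02 -4.978e-01  3.000e-04] turn 0.0
```

```bash
python3 -m inch '0 -0.01 0 0 0;0.002 -0.02 0 0 0;0.002 -0.03 0 0 0;0.002 -0.03 0 0 0;0.002 -0.03 0 0 0;0.002 -0.03 0 0 0;0.002 -0.03 0 0 0;0.002 -0.03 0 0 0;0.002 -0.03 0 0 0;0.002 -0.03 0 0 0' && python3 -m inch '0.002 -0.03 0 0 0;0.002 -0.03 0 0 0;0.002 -0.03 0 0 0;0.002 -0.03 0 0 0;0.002 -0.03 0 0 0;0.002 -0.03 0 0 0;0.002 -0.02 0 0 0;0.002 -0.02 0 0 0;0.001 -0.008 0 0 0;0 0 0 0 0';python3 rel.py .5815 -.180 .25 189.2;  python3 - <<'E'
from station import arm
from ov import *
ims=[]
for n,x0,y0 in(("scene",230,170),("top",345,145)):
    c=arm.camera(n)["img"][:,:,::-1];cv2.imwrite(f"pics/{n}6.png",c)
    ims.append(crop(n,c,x0,y0,65,90,6,[],"x.png"))
cv2.imwrite("pics/g5.png",np.hstack(ims))
E
```

```text
time_s: 7.6
tool_pos: [0.5612, 0.0457, 0.2489]
tcp_rot: [-180.0, -0.0, -170.9]
force: [0.9, -0.2, -4.8]
finger_gap: 0.166
time_s: 8.6
tool_pos: [0.5808, -0.1811, 0.249]
tcp_rot: [180.0, -0.0, -170.9]
force: [-0.9, 0.7, -4.5]
finger_gap: 0.164
pos [ 0.5808 -0.1811  0.249 ] rot [ 1.7998e+02 -2.0000e-02 -1.7095e+02] gap 0.164 F [-0.9  0.7 -4.5] M [ 0.04 -0.03  0.01] t 8.6
tool dx dy dz [-0.0008  0.001  -0.001 ] turn -0.0026
```

View pics/g5.png

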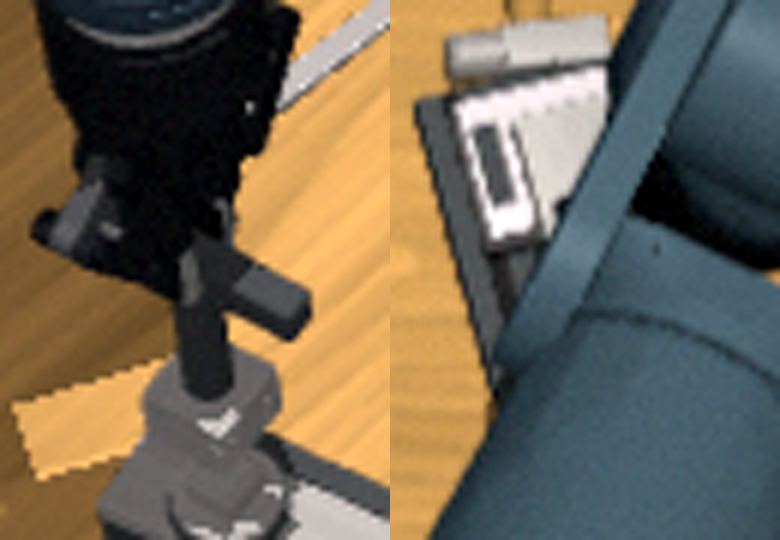

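```bash
python3 -m inch '0 0 0.01 0 0;0 0 0.008 0 0;0 0 0.005 0 0;0 0 0 0 0;0 0 0 0 0;0 0 0 0 0;0 0 0 0 0;0 0 0 0 0;0 0 0 0 0;0 0 0 0 0';python3 rel.py .5815 -.180 .224 189.2;  python3 - <<'E'
from station import arm
from ov import *
o=arm.observe();p=o["tool_pos"]
c=arm.camera("scene")["img"][:,:,::-1];cv2.imwrite("pics/scene7.png",c);d=arm.camera("top")["img"][:,:,::-1];cv2.imwrite("pics/top7.png",d)
y=np.radians(9.05);z=p[2]-.108;print(z)
D=[(box(p[:2],y,.05,.008,z+.106,z+.126),(0,255,0)),(box(p[:2],y,.0195,.0195,z,z+.031),(0,255,255))]
a=crop("scene",c,240,180,50,75,8,[],"x.png");b=crop("scene",c,240,180,50,75,8,D,"x.png",(.4,.4))
cv2.imwrite("pics/g6.png",np.hstack([a,b]))
E
```

```text
time_s: 9.7
tool_pos: [0.5811, -0.1803, 0.2264]
tcp_rot: [-180.0, 0.0, -170.9]
force: [0.1, 0.1, -4.2]
finger_gap: 0.165
pos [ 0.5811 -0.1803  0.2264] rot [-1.8000e+02  1.0000e-02 -1.7086e+02] gap 0.165 F [ 0.1  0.1 -4.2] M [-0.01  0.   -0.03] t 9.7
tool dx dy dz [-0.0004  0.0002  0.0024] turn -0.001
0.11837203225995989
```

View pics/g6.png

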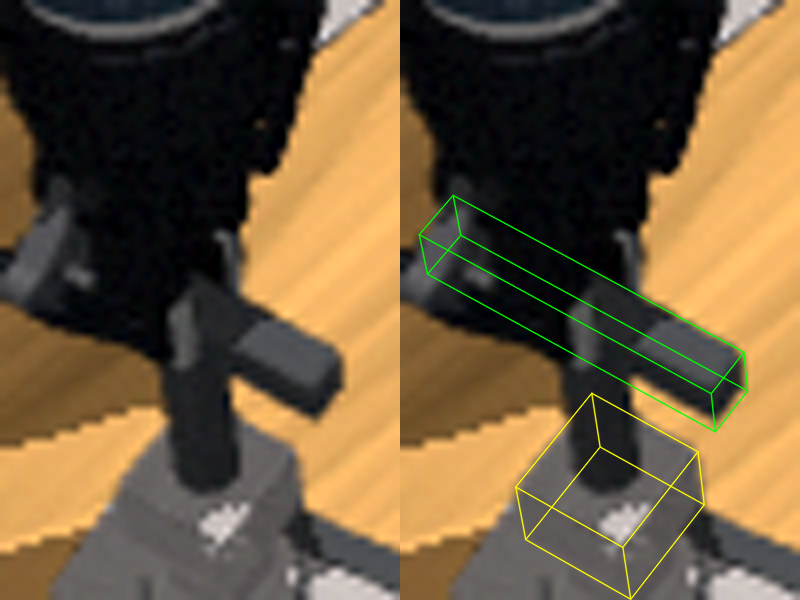

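```bash
cat >> f.py <<'E'
print("-----scene only with offset")
off=np.array([.4,.4])
def r2(p):
    out=[]
    for L,o in((A[1:],0),(S[:1],p[3])):
        for n,x0,y0,k,P,Q in L:
            P=np.array(P,float);P[:,0]-=o;P/=1000
            P[:,:2]=P[:,:2]@rz(p[2]).T+p[:2]
            out.append(proj(n,P)+off-px(x0,y0,k,Q))
    return np.concatenate(out).ravel()
a=least_squares(r2,r.x,x_scale=[.01,.01,.1,10]);print(a.x,a.fun.round(1))
def r3(p):
    n,x0,y0,k,Q,ids=H[0]
    P=np.c_[C[[2,3,0] if 0 else [0,1,2]]@rz(p[2]).T+p[:2],np.full(3,.086)]
    return (proj(n,P)+off-px(x0,y0,k,Q)).ravel()
b=least_squares(r3,[.58,-.18,.16],x_scale=[.01,.01,.1]);print("head",b.x,b.fun.round(1))
# flange lower arc pts d2 (k20;250,234): bright/dark boundary
Q=px(250,234,20,[(180,395),(200,460),(250,500),(330,525),(420,520),(500,480),(545,400),(548,330),(515,270),(450,210),(400,193)])
def r4(p):
    aa=np.linspace(0,2*np.pi,721);P=np.c_[p[0]+.024*np.cos(aa),p[1]+.024*np.sin(aa),np.full(721,.086)]
    u=proj("scene",P)+off
    return np.array([ (np.linalg.norm(u-q,axis=1).min()*np.sign(np.linalg.norm(q-u.mean(0))-np.linalg.norm(u[np.linalg.norm(u-q,axis=1).argmin()]-u.mean(0)))) for q in Q])
c=least_squares(r4,[.58,-.18],x_scale=.01,diff_step=1e-4);print("flange",c.x,c.fun.round(2))
s=cv2.imread("pics/scene0.png")
import ov
pc=c.x
F=[(ov.circ(pc,.024,.086),(0,255,0)),(ov.box(pc,b.x[2],.012,.012,.086,.099),(255,0,255))]
i1=ov.crop("scene",s,252,236,28,28,14,F,"x.png",off)
F=[(ov.circ(a.x[:2],.024,.086),(0,255,0)),(ov.box(a.x[:2],.16,.012,.012,.086,.099),(255,0,255))]
i2=ov.crop("scene",s,252,236,28,28,14,F,"x.png",off)
cv2.imwrite("pics/e5.png",np.hstack([i1,i2]))
E
python3 f.py|sed -n '/-----/,$p'
```

```text
-----scene only with offset
[ 0.58265326 -0.18064433  0.2486008  50.06868455] [-0.5 -0.6 -0.8  0.3  1.  -0.3  0.3  0.3 -0.2 -0.3 -0.4 -0.5  1.   0.1
 -0.5  0.6]
head [ 0.57816152 -0.17763009  0.11152093] [-0.1  0.   0.1 -0.2 -0.   0.2]
flange [ 0.58191598 -0.18026728] [-0.45 -0.03 -0.17 -0.2   0.03  0.27 -0.11 -0.24 -0.54 -0.05  0.15]
```

View pics/e5.png

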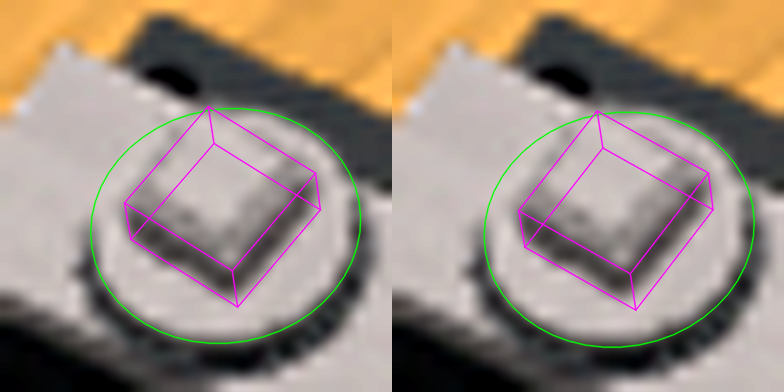

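```bash
python3 -m inch '-0.0005 0 0.004 0 0;0 0 0.004 0 0;0 0 0.002 0 0;0 0 0.002 0 0;0 0 0.002 0 0;0 0 0.002 0 0;0 0 0.001 0 0;0 0 0.001 0 0;0 0 0 0 0;0 0 0 0 0';python3 rel.py .5815 -.180 .194 189.2
```

```text
time_s: 10.8
tool_pos: [0.5816, -0.1802, 0.2084]
tcp_rot: [-180.0, 0.0, -170.9]
force: [0.6, -0.3, -6.0]
finger_gap: 0.162
pos [ 0.5816 -0.1802  0.2084] rot [-1.7999e+02  1.0000e-02 -1.7086e+02] gap 0.162 F [ 0.6 -0.3 -6. ] M [-0.03  0.    0.04] t 10.8
tool dx dy dz [0.0001 0.0002 0.0144] turn -0.001
```

```bash
python3 -m inch '0 0 0.002 0 0;0 0 0.002 0 0;0 0 0.001 0 0;0 0 0.001 0 0;0 0 0.001 0 0;0 0 0.001 0 0;0 0 0 0 0;0 0 0 0 0;0 0 0 0 0;0 0 0 0 0';python3 rel.py .5815 -.180 .194 189.2
```

```text
time_s: 11.8
tool_pos: [0.5816, -0.1802, 0.2004]
tcp_rot: [-180.0, 0.0, -170.9]
force: [-0.0, 0.5, -5.0]
finger_gap: 0.158
pos [ 0.5816 -0.1802  0.2004] rot [-1.8000e+02  1.0000e-02 -1.7086e+02] gap 0.158 F [-0.   0.5 -5. ] M [-0.03  0.01  0.  ] t 11.8
tool dx dy dz [0.0001 0.0002 0.0064] turn -0.001
```

```bash
python3 -m inch '0 0 0.001 0 0;0 0 0.001 0 0;0 0 0.001 0 0;0 0 0.001 0 0;0 0 0.001 0 0;0 0 0.001 0 0;0 0 0 0 0;0 0 0 0 0;0 0 0 0 0;0 0 0 0 0';python3 rel.py .5815 -.180 .194 189.2
```

```text
time_s: 12.8
tool_pos: [0.5816, -0.1802, 0.1944]
tcp_rot: [-180.0, 0.0, -170.9]
force: [0.8, 0.1, -4.3]
finger_gap: 0.162
pos [ 0.5816 -0.1802  0.1944] rot [-1.8000e+02  1.0000e-02 -1.7086e+02] gap 0.162 F [ 0.8  0.1 -4.3] M [0.05 0.01 0.05] t 12.8
tool dx dy dz [0.0001 0.0002 0.0004] turn -0.001
```

```bash
python3 -m inch '0 0 0.001 0 0;0 0 0.0005 0 0;0 0 0.0005 0 0;0 0 0 0 0;0 0 0 0 0;0 0 0 0 0;0 0 0 0 0;0 0 0 0 0;0 0 0 0 0;0 0 0 0 0';python3 rel.py .5815 -.180 .194 189.2;python3 - <<'E'
from station import arm
from ov import *
o=arm.observe();p=o["tool_pos"]
c=arm.camera("scene")["img"][:,:,::-1];cv2.imwrite("pics/scene8.png",c)
a=crop("scene",c,230,190,60,75,8,[],"pics/g8.png")
E
```

```text
time_s: 13.8
tool_pos: [0.582, -0.1804, 0.1931]
tcp_rot: [-180.0, 0.1, -170.9]
force: [-2.9, 0.4, 5.3]
finger_gap: 0.163
pos [ 0.582  -0.1804  0.1931] rot [-1.7995e+02  6.0000e-02 -1.7085e+02] gap 0.163 F [-2.9  0.4  5.3] M [0.19 0.41 0.01] t 13.8
tool dx dy dz [ 0.0004  0.0004 -0.0009] turn -0.0009
```

View pics/g8.png

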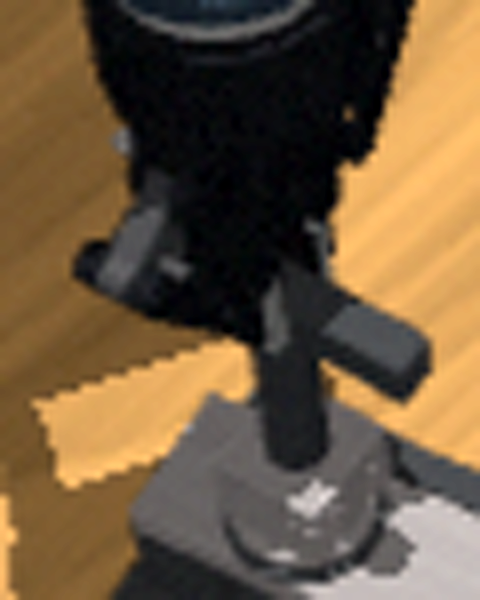

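```bash
python3 -m inch '0 0 0 0.03 0;0 0 0 0.05 0;0 0 0.0002 0.05 0;0 0 0.0002 0.05 0;0 0 0.0002 0.05 0;0 0 0.0002 0.05 0;0 0 0.0002 0.05 0;0 0 0.0002 0.05 0;0 0 0.0002 0.02 0;0 0 0 0 0';python3 rel.py .5815 -.180 .194 189.2;python3 - <<'E'
from station import arm
from ov import *
c=arm.camera("scene")["img"][:,:,::-1];cv2.imwrite("pics/scene9.png",c)
a=crop("scene",c,230,190,60,75,8,[],"pics/g9.png")
E
```

```text
time_s: 14.85
tool_pos: [0.582, -0.1806, 0.1923]
tcp_rot: [-179.9, 0.1, 166.2]
force: [-3.1, 0.2, 7.4]
finger_gap: 0.164
pos [ 0.582  -0.1806  0.1923] rot [-1.7994e+02  9.0000e-02  1.6623e+02] gap 0.164 F [-3.1  0.2  7.4] M [0.12 0.61 0.08] t 14.85
tool dx dy dz [ 0.0007  0.0005 -0.0017] turn -0.4009
```

View pics/g9.png

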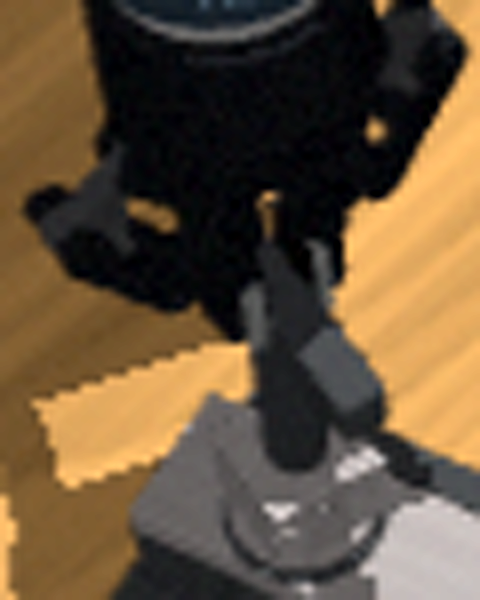

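```bash
python3 -m inch '0.0004 0 0.0002 0.05 0;0 0 0.0002 0.06 0;0 0 0.0002 0.06 0;0 0 0.0002 0.06 0;0 0 0.0002 0.06 0;0 0 0.0002 0.06 0;0 0 0.0002 0.06 0;0 0 0.0002 0.06 0;0 0 0.0002 0.03 0;0 0 0 0 0';python3 rel.py .5815 -.180 .194 189.2
```

```text
time_s: 15.9
tool_pos: [0.5819, -0.1806, 0.1907]
tcp_rot: [180.0, 0.1, 137.6]
force: [-3.1, 0.2, 6.7]
finger_gap: 0.161
pos [ 0.5819 -0.1806  0.1907] rot [1.7999e+02 1.5000e-01 1.3757e+02] gap 0.161 F [-3.1  0.2  6.7] M [0.03 0.49 0.06] t 15.9
tool dx dy dz [ 0.0007  0.0002 -0.0033] turn -0.9012
```

```bash
python3 -m inch '0 0 0.0002 0.04 0;0 0 0.0002 0.04 0;0 0 0.0001 0.03 0;0 0 0.0001 0.03 0;0 0 0.0001 0.02 0;0 0 0.0001 0.02 0;0 0 0 0 0;0 0 0 0 0;0 0 0 0 0;0 0 0 0 0';python3 rel.py .5815 -.180 .194 189.2
```

```text
time_s: 16.9
tool_pos: [0.582, -0.1806, 0.1901]
tcp_rot: [180.0, 0.2, 127.3]
force: [-2.3, -0.3, 9.2]
finger_gap: 0.166
pos [ 0.582  -0.1806  0.1901] rot [1.7995e+02 1.6000e-01 1.2728e+02] gap 0.166 F [-2.3 -0.3  9.2] M [0.13 0.52 0.03] t 16.9
tool dx dy dz [ 0.0008 -0.     -0.0039] turn -1.0807
```

```bash
python3 -m inch '0 0 0.0001 0.02 0;0 0 0.0001 0.02 0;0 0 0.0001 0.02 0;0 0 0.0001 0.02 0;0 0 0 0.01 0;0 0 0 0.01 0;0 0 0 0 0;0 0 0 0 0;0 0 0 0 0;0 0 0 0 0';python3 rel.py .5815 -.180 .194 189.2
```

```text
time_s: 17.9
tool_pos: [0.582, -0.1806, 0.1898]
tcp_rot: [179.9, 0.2, 121.6]
force: [-2.9, 0.2, 8.6]
finger_gap: 0.166
pos [ 0.582  -0.1806  0.1898] rot [1.7994e+02 1.6000e-01 1.2156e+02] gap 0.166 F [-2.9  0.2  8.6] M [0.11 0.44 0.08] t 17.9
tool dx dy dz [ 0.0008 -0.0001 -0.0042] turn -1.1806
```

```bash
python3 -m inch '0 0 0.0001 0.02 0;0 0 0.0001 0.02 0;0 0 0 0.01 0;0 0 0 0.01 0;0 0 0 0 0;0 0 0 0 0;0 0 0 0 0;0 0 0 0 0;0 0 0 0 0;0 0 0 0 0';python3 rel.py .5815 -.180 .194 189.2;python3 - <<'E'
from station import arm
from ov import *
o=arm.observe();p=o["tool_pos"]
c=arm.camera("scene")["img"][:,:,::-1];cv2.imwrite("pics/scene10.png",c)
y=np.radians(o["tcp_rot"][2]-180);z=p[2]-.108;print(z)
D=[(box(p[:2],y,.05,.008,z+.106,z+.126),(0,255,0)),(box(p[:2],y,.0195,.0195,z,z+.031),(0,255,255))]
a=crop("scene",c,240,195,48,72,8,[],"x.png");b=crop("scene",c,240,195,48,72,8,D,"x.png",(.4,.4))
cv2.imwrite("pics/g10.png",np.hstack([a,b]))
E
```

```text
time_s: 18.9
tool_pos: [0.5821, -0.1806, 0.1896]
tcp_rot: [179.9, 0.2, 118.1]
force: [-2.5, 0.3, 8.4]
finger_gap: 0.166
pos [ 0.5821 -0.1806  0.1896] rot [1.7993e+02 1.6000e-01 1.1812e+02] gap 0.166 F [-2.5  0.3  8.4] M [0.17 0.58 0.16] t 18.9
tool dx dy dz [ 0.0008 -0.0002 -0.0044] turn -1.2407
0.08164248610334411
```

View pics/g10.png

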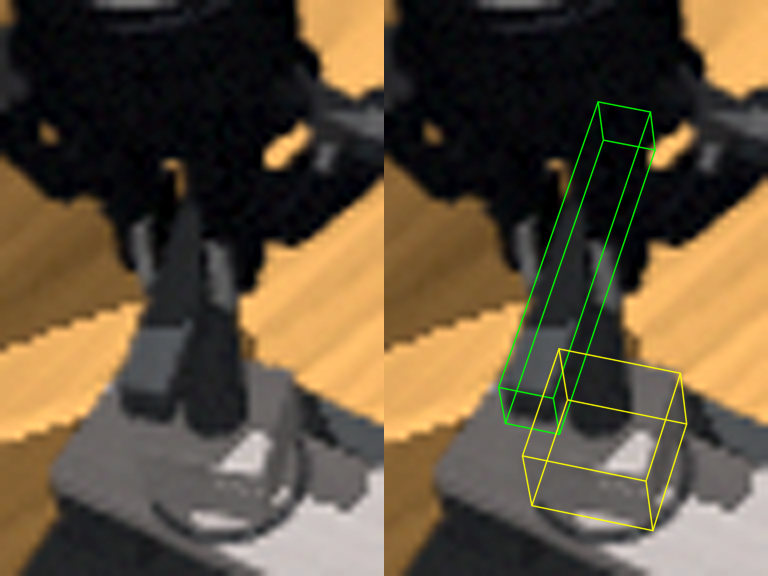

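```bash
python3 -m inch '0 0 0.0001 0.02 0;0 0 0 0.02 0;0 0 0 0.01 0;0 0 0 0.01 0;0 0 0 0 0;0 0 0 0 0;0 0 0 0 0;0 0 0 0 0;0 0 0 0 0;0 0 0 0 0';python3 rel.py .5815 -.180 .194 189.2
```

```text
time_s: 19.95
tool_pos: [0.5821, -0.1806, 0.1896]
tcp_rot: [179.9, 0.2, 114.8]
force: [-3.2, -0.6, 9.2]
finger_gap: 0.16
pos [ 0.5821 -0.1806  0.1896] rot [1.7993e+02 1.6000e-01 1.1476e+02] gap 0.16 F [-3.2 -0.6  9.2] M [0.13 0.5  0.52] t 19.95
tool dx dy dz [ 0.0008 -0.0003 -0.0044] turn -1.2993
```

```bash
python3 -m inch '0 0 0 0.02 0;0 0 0 0.01 0;0 0 0 0.01 0;0 0 0 0 0;0 0 0 0 0;0 0 0 0 0;0 0 0 0 0;0 0 0 0 0;0 0 0 0 0;0 0 0 0 0';python3 rel.py .5815 -.180 .194 189.2
```

```text
time_s: 20.95
tool_pos: [0.5821, -0.1806, 0.1895]
tcp_rot: [179.9, 0.2, 112.6]
force: [-2.5, 0.6, 8.8]
finger_gap: 0.161
pos [ 0.5821 -0.1806  0.1895] rot [179.94   0.18 112.57] gap 0.161 F [-2.5  0.6  8.8] M [0.12 0.44 1.  ] t 20.95
tool dx dy dz [ 0.0008 -0.0003 -0.0045] turn -1.3375
```

```bash
python3 -m inch '0 0 0 -0.04 0;0 0 0 -0.04 0;0 0 0 -0.03 0;0 0 -0.001 0 0;0 0 -0.002 0 0;0 0 -0.004 0 0;0 0 -0.006 0 0;0 0 -0.007 0 0;0 0 -0.007 0 0;0 0 -0.003 0 0';python3 rel.py .537 .317 .25 166;python3 - <<'E'
from station import arm
from ov import *
c=arm.camera("scene")["img"][:,:,::-1];cv2.imwrite("pics/scene11.png",c)
a=crop("scene",c,230,170,60,90,6,[],"pics/g11.png")
E
```

```text
time_s: 21.95
tool_pos: [0.5812, -0.18, 0.2187]
tcp_rot: [180.0, 0.0, 118.7]
force: [1.2, -0.6, -4.4]
finger_gap: 0.166
pos [ 0.5812 -0.18    0.2187] rot [1.8000e+02 1.0000e-02 1.1867e+02] gap 0.166 F [ 1.2 -0.6 -4.4] M [0.01 0.06 0.  ] t 21.95
tool dx dy dz [ 0.4573  0.1997 -0.0313] turn -0.8261
```

View pics/g11.png

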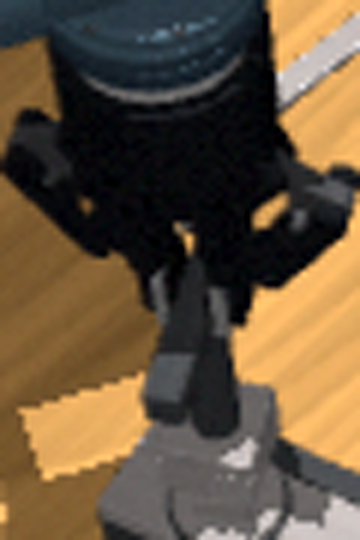

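```bash
python3 -m inch '0 0 -0.008 0 0;0 0 -0.008 -0.05 0;0 0 -0.008 -0.1 0;0 0 -0.007 -0.12 0;0 0 0 -0.12 0;0 0 0 -0.12 0;0 0 0 -0.12 0;0 0 0 -0.1 0;0 0 0 -0.07 0;0 0 0 -0.03 0';python3 - <<'E'
from h import *
T=[("top",200,185,8,[(38,106),(38,-106),(-38,-106),(-38,106)],[(108,155),(625,92),(650,280),(140,345)],(0,.6)),
("scene",325,100,5,[(-38,-106),(38,-106),(38,106),(-38,106)],[(38,385),(143,455),(327,212),(225,170)],(.4,.4))]
def f(p):
    o=[]
    for n,x0,y0,k,P,Q,of in T:
        P=np.array(P)/1000@rz(p[2]).T+p[:2]
        o.append(proj(n,np.c_[P,[.032]*4])+of-px(x0,y0,k,Q))
    return np.concatenate(o).ravel()
r=least_squares(f,[.53,.25,0.1],x_scale=[.01,.01,.1]);print(r.x,np.degrees(r.x[2]),r.fun.round(1))
# pocket guess: centres symmetric, spacing?
for d in(.06,.065,.068):print(d,r.x[:2]+rz(r.x[2])@[0,d])
E
python3 rel.py .537 .317 .25 166
cat > /dev/null; python3 - <<'E'
import cv2
t=cv2.imread("pics/top0.png");print()
E
```

```text
time_s: 23.0
tool_pos: [0.581, -0.18, 0.2488]
tcp_rot: [180.0, -0.0, 166.3]
force: [-0.5, 0.7, -5.7]
finger_gap: 0.166
[0.54828388 0.24650891 0.12007089] 6.87955530974425 [-0.1  0.   0.9 -0.6  0.5 -0.8 -2.  -0.3 -1.1  0.7  0.3 -1.4  0.2  1.1
 -0.9 -0.9]
0.06 [0.54109692 0.30607692]
0.065 [0.54049801 0.31104092]
0.068 [0.54013866 0.31401932]
pos [ 0.581  -0.18    0.2488] rot [ 1.7999e+02 -3.0000e-02  1.6631e+02] gap 0.166 F [-0.5  0.7 -5.7] M [ 0.03 -0.03 -0.01] t 23.0
tool dx dy dz [ 0.1604  0.4724 -0.0012] turn 0.0054
```

```bash
python3 -m inch '0.003 0.01 0 0 0;0.007 0.02 0 0 0;0.01 0.03 0 0 0;0.01 0.03 0 0 0;0.01 0.03 0 0 0;0.01 0.03 0 0 0;0.01 0.03 0 0 0;0.01 0.03 0 0 0;0.01 0.03 0 0 0;0.01 0.03 0 0 0' && python3 -m inch '0.01 0.03 0 0 0;0.01 0.03 0 0 0;0.01 0.03 0 0 0;0.01 0.03 0 0 0;0.01 0.03 0 0 0;0.01 0.03 0 0 0;0.006 0.015 0 -0.08 0;0.003 0.005 0 -0.1 0;0 0 0 -0.1 0;0 0 0 -0.08 0'; python3 rel.py .539 .315 .15 187
```

```text
time_s: 24.0
tool_pos: [0.5574, 0.1056, 0.2488]
tcp_rot: [180.0, -0.0, 166.2]
force: [0.9, 0.2, -5.0]
finger_gap: 0.16
time_s: 25.0
tool_pos: [0.5373, 0.3151, 0.2485]
tcp_rot: [180.0, -0.0, -172.9]
force: [-0.2, -0.3, -5.1]
finger_gap: 0.162
pos [0.5373 0.3151 0.2485] rot [ 1.7999e+02 -4.0000e-02 -1.7294e+02] gap 0.162 F [-0.2 -0.3 -5.1] M [-0.03 -0.04  0.  ] t 25.0
tool dx dy dz [-0.0017 -0.0003  0.0985] turn 0.001
```

```bash
python3 -m inch '-0.0017 0 0.01 0 0;0 0 0.015 0 0;0 0 0.015 0 0;0 0 0.015 0 0;0 0 0.015 0 0;0 0 0.01 0 0;0 0 0.005 0 0;0 0 0 0 0;0 0 0 0 0;0 0 0 0 0';python3 rel.py .539 .315 .12 187;python3 - <<'E'
from station import arm
from ov import *
c=arm.camera("scene")["img"][:,:,::-1];cv2.imwrite("pics/scene12.png",c);t=arm.camera("top")["img"][:,:,::-1]
pk=np.array([.540,.314]);D=[(box(pk,.12,.03,.03,.012,.032),(0,255,0))]
a=crop("scene",c,330,90,65,80,6,D,"x.png",(.4,.4));b=crop("top",t,190,180,65,80,6,D,"x.png",(0,.6));cv2.imwrite("pics/g12.png",np.hstack([a,b]))
E
```

```text
time_s: 26.0
tool_pos: [0.5406, 0.3146, 0.1647]
tcp_rot: [180.0, 0.1, -173.2]
force: [0.0, 0.1, -4.7]
finger_gap: 0.163
pos [0.5406 0.3146 0.1647] rot [ 1.7997e+02  1.1000e-01 -1.7315e+02] gap 0.163 F [ 0.   0.1 -4.7] M [ 0.03  0.03 -0.  ] t 26.0
tool dx dy dz [0.0015 0.0006 0.0447] turn -0.0027
```

View pics/g12.png

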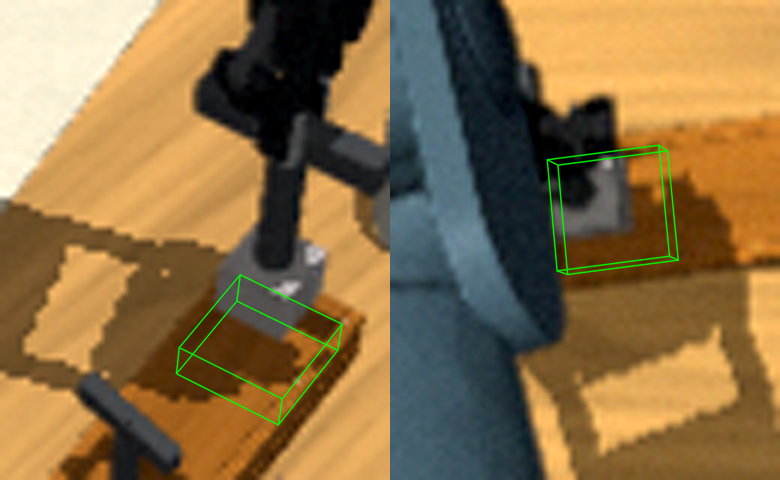

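```bash
python3 -m inch '0 0 0.006 0 0;0 0 0.006 0 0;0 0 0.006 0 0;0 0 0.006 0 0;0 0 0.005 0 0;0 0 0.004 0 0;0 0 0.003 0 0;0 0 0.002 0 0;0 0 0 0 0;0 0 0 0 0';python3 rel.py .540 .3145 .12 187;python3 - <<'E'
from station import arm
from ov import *
c=arm.camera("scene")["img"][:,:,::-1];cv2.imwrite("pics/scene13.png",c);t=arm.camera("top")["img"][:,:,::-1]
a=crop("scene",c,330,90,65,80,6,[],"x.png",(.4,.4));b=crop("top",t,190,180,65,80,6,[],"x.png",(0,.6));cv2.imwrite("pics/g13.png",np.hstack([a,b]))
E
```

```text
time_s: 27.1
tool_pos: [0.5401, 0.3144, 0.1258]
tcp_rot: [180.0, 0.0, -173.1]
force: [0.4, -0.6, -5.8]
finger_gap: 0.163
pos [0.5401 0.3144 0.1258] rot [ 1.8000e+02  2.0000e-02 -1.7315e+02] gap 0.163 F [ 0.4 -0.6 -5.8] M [0.   0.03 0.03] t 27.1
tool dx dy dz [0.     0.0001 0.0058] turn -0.0025
```

View pics/g13.png

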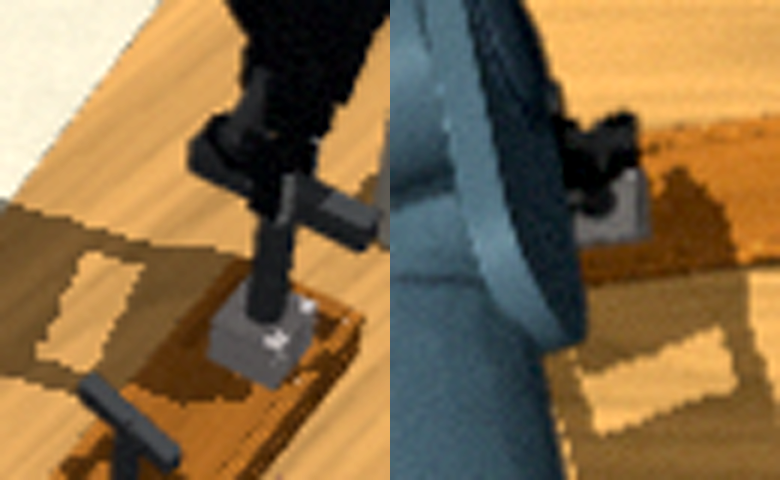

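In the pocket without contact; lowering the last 6 mm to the floor.

```bash
python3 -m inch '0 0 0.002 0 0;0 0 0.001 0 0;0 0 0.001 0 0;0 0 0.0005 0 0;0 0 0.0005 0 0;0 0 0.0005 0 0;0 0 0.0005 0 0;0 0 0 0 0;0 0 0 0 0;0 0 0 0 0';python3 rel.py .540 .3145 .12 187
```

```text
time_s: 28.2
tool_pos: [0.54, 0.3144, 0.1197]
tcp_rot: [180.0, 0.0, -173.1]
force: [-0.4, -0.9, -4.2]
finger_gap: 0.161
pos [0.54   0.3144 0.1197] rot [ 1.8000e+02  2.0000e-02 -1.7314e+02] gap 0.161 F [-0.4 -0.9 -4.2] M [-0.02 -0.05  0.02] t 28.2
tool dx dy dz [ 0.      0.0001 -0.0003] turn -0.0025
```

```bash
python3 -m inch '0 0 0.0005 0 0;0 0 0.0005 0 0;0 0 0.0003 0 0;0 0 0 0 0;0 0 0 0 0;0 0 0 0 0;0 0 0 0 0;0 0 0 0 0;0 0 0 0 0;0 0 0 0 0';python3 rel.py .540 .3145 .12 187
```

```text
time_s: 29.2
tool_pos: [0.5405, 0.3145, 0.1197]
tcp_rot: [180.0, 0.1, -173.1]
force: [-3.3, -1.3, 6.0]
finger_gap: 0.163
pos [0.5405 0.3145 0.1197] rot [ 1.8000e+02  7.0000e-02 -1.7314e+02] gap 0.163 F [-3.3 -1.3  6. ] M [-0.37  0.71  0.01] t 29.2
tool dx dy dz [ 0.0005  0.0001 -0.0003] turn -0.0025
```

```bash
python3 -m inch '0 0 -0.0005 0 0;0 0 0 0 0.2;0 0 0 0 0.25;0 0 0 0 0.3;0 0 0 0 0.4;0 0 0 0 0.5;0 0 0 0 0.7;0 0 0 0 1;0 0 0 0 1;0 0 0 0 1' 20;python3 rel.py .540 .3145 .12 187;python3 - <<'E'
from station import arm
from ov import *
c=arm.camera("scene")["img"][:,:,::-1];t=arm.camera("top")["img"][:,:,::-1]
a=crop("scene",c,330,90,65,80,6,[],"x.png",(.4,.4));b=crop("top",t,190,180,65,80,6,[],"x.png",(0,.6));cv2.imwrite("pics/g14.png",np.hstack([a,b]))
E
```

```text
time_s: 30.2
tool_pos: [0.54, 0.3144, 0.1188]
tcp_rot: [180.0, 0.0, -173.1]
force: [0.3, -0.3, -0.2]
finger_gap: 0.997
pos [0.54   0.3144 0.1188] rot [ 1.8000e+02  1.0000e-02 -1.7315e+02] gap 0.997 F [ 0.3 -0.3 -0.2] M [0.   0.02 0.02] t 30.2
tool dx dy dz [-0.0001  0.0001 -0.0012] turn -0.0026
```

View pics/g14.png

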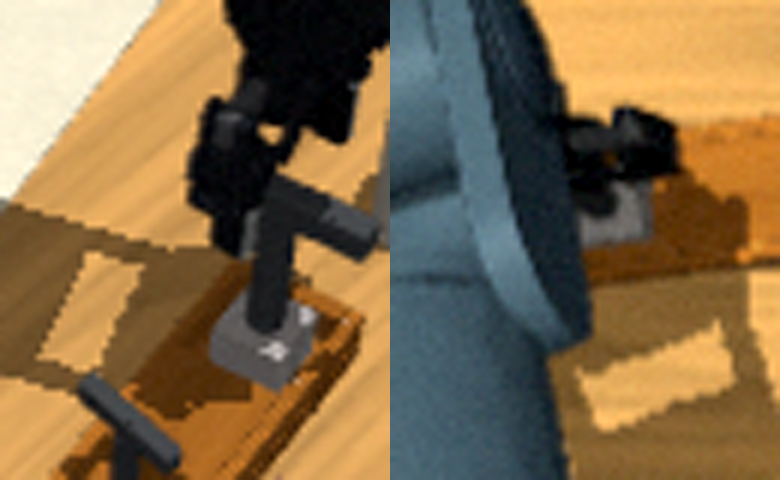

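Released, standing upright. Retreating upward, then back away for a clear view.

```bash
python3 -m inch '0 0 -0.005 0 1;0 0 -0.01 0 1;0 0 -0.015 0 1;0 0 -0.015 0 1;0 0 -0.015 0 1;0 0 -0.02 0 1;0 0 -0.02 0 1;0 0 -0.02 0 1;0 0 -0.02 0 1;0 0 -0.01 0 1' && python3 -m inch '0.01 0 0 0 1;0.02 0 0 0 1;0.02 0.01 0 0 1;0.02 0.02 0 0 1;0.02 0.02 0 0 1;0.01 0.02 0 0 1;0 0.02 0 0 1;0 0.02 0 0 1;0 0.02 0 0 1;0 0 0 0 1';python3 - <<'E'
from station import arm
from ov import *
c=arm.camera("scene")["img"][:,:,::-1];t=arm.camera("top")["img"][:,:,::-1]
p=[.54,.3144];y=np.radians(6.85)
D=[(box(p,y,.05,.008,.118,.138),(0,255,0)),(box(p,y,.0195,.0195,.012,.043),(0,255,255)),(box([.540,.314],.12,.03,.03,.032,.032),(255,0,255))]
a=crop("scene",c,330,90,65,90,6,D,"x.png",(.4,.4));b=crop("top",t,190,165,65,90,6,D,"x.png",(0,.6));cv2.imwrite("pics/g15.png",np.hstack([a,b]))
cv2.imwrite("pics/scene15.png",c)
f=[.582,-.1803]
F=[(circ(f,.024,.0825),(0,255,0)),(box(f,.1-1.1,.012,.012,.0825,.0955),(255,0,255))]
q=crop("scene",c,252,236,28,28,14,F,"x.png",(.4,.4));q2=crop("scene",c,252,236,28,28,14,[],"x.png",(.4,.4));cv2.imwrite("pics/g16.png",np.hstack([q,q2]))
E
```

```text
time_s: 31.3
tool_pos: [0.5408, 0.3147, 0.2725]
tcp_rot: [179.9, 0.3, -173.1]
force: [-0.6, 0.1, -0.4]
finger_gap: 0.999
time_s: 32.3
tool_pos: [0.4235, 0.4325, 0.2674]
tcp_rot: [-180.0, -0.1, -173.0]
force: [0.3, -0.1, 1.1]
finger_gap: 1.001
```

View pics/g15.png

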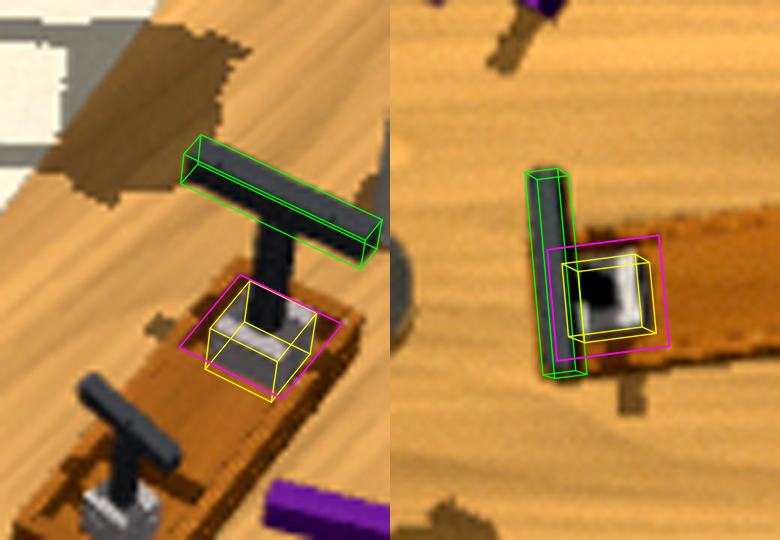

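View pics/g16.png

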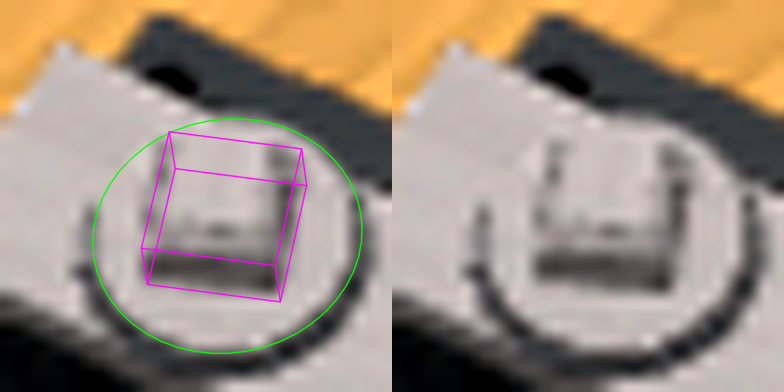

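View pics/scene15.png

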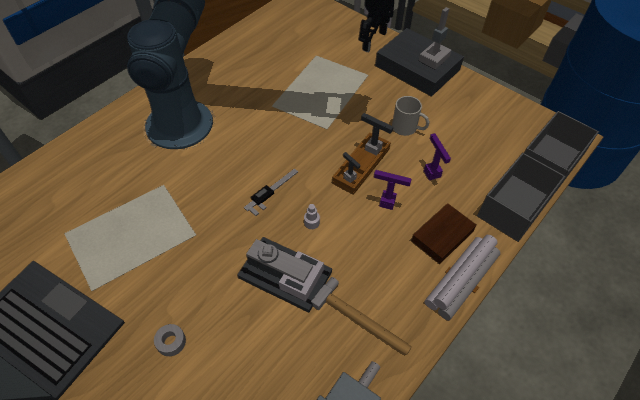

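```bash
python3 -c "
from station import arm
print(arm.hand_in())"
```

```text
the job is handed in; nothing more can be done
None
```

The larger driver was fitted fully home on the clamp screw, turned clockwise to the screw's stop, and stood back in its own pocket. I handed the job in at about 32 s of the 72 s allowed, and no verdict was reported.

- **Seating:** The socket slid over the square head without load. It touched the flange with the tool tip at z = 0.193 m, against 0.194 m expected, and I held it there before turning.
- **Turning:** I turned the tool about 1.34 rad and followed the screw down 3.6 mm with steady light pressure. The wrist torque rose to 1.0 N m at the stop, against about 0.2 N m for a free-turning screw. The tool's measured tilt stayed at about 0.2° at most. I backed off 0.11 rad to release the strain, and the driver then lifted off freely.
- **Last checks:** In both camera views the driver stands upright on the floor of the left pocket, within a few millimetres of its centre. The head's final angle in the picture, about −1.0 rad, agrees with the screw being at its stop. The smaller driver and the other things on the bench look unmoved, and the gripper is open and clear.
- **Disagreements:** The camera pictures sat about 0.4–0.6 pixels (1–2 mm) off the given calibration, so I corrected for that. A small sideways force of about 3 N showed while the driver was on the screw, so it was slightly off centre but within the play.

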